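Square a wagon body into the corner of a gluing jig

TASK

On the modeller's bench, push the loose grey wagon body into the corner of the squaring jig, so that its long side lies flush against the long fence and its end butts against the end stop. Back it up with the knobbed steel weight: push that along the board until it too is flush against the long fence and hard up against the wagon body's free end. Only nudge the two things along the board, never pick up, lift or tip them, and leave the jars, the tank wagon and the file where they are.

Things in the scene. Friction and masses are not known exactly. Their poses are not given: they have to be found in the camera images.
- jig: Fixed squaring jig: flat plywood board 200 (x) by 360 (y) by 6 mm on the bench, yaw within 0.3 rad of the world's. An aluminium long fence runs the whole length of its far (+x) edge, and an aluminium end stop stands at its left (+y) end, 94 mm long from the far edge; both are 14 mm thick and stand 30 mm above the board. Origin: centre of the board's underside.
- jig_corner (a point): Inner corner of the jig, on the board's top face (6 mm above the bench), axes as the jig's: the fence's face is the plane x = 0, running from y = 0 to -340 mm; the end stop's face is the plane y = 0, running from x = 0 to -80 mm. The wagon body and weight lie at x < 0, y < 0. The board spans x -180 to +20 mm, y -340 to +20 mm. z is up.
- wagon_center (a point): Centre, half-way up, of the loose goods-wagon body, a plain grey ribbed box without wheels, 36 mm wide (its x), 140 mm long (its y), 44 mm tall, about 160 g, slides at up to 4 N, flat on the jig's board (this point is 22 mm above the board). Both ends are alike. It starts clear of fence and stop, turned up to 0.35 rad from the fence.
- weight_center (a point): Centre, half-way up the block, of the loose dark steel weight: block 36 mm wide (its x), 40 mm long (its y), 32 mm tall, with a round knob 16 mm across on top reaching 48 mm; about 360 g, slides at up to 9 N. It lies flat on the board (this point 16 mm above it), clear of the fence, beyond the wagon body's end that is away from the end stop, turned up to 0.3 rad.
- jar_a: loose paint jar, 38 mm across and 60 mm tall, standing on the bench just behind the long fence; bystander, leave it alone. Origin: centre of its underside.
- jar_b: loose paint jar, 38 mm across and 60 mm tall, standing on the bench just behind the long fence; bystander, leave it alone. Origin: centre of its underside.
- jar_c: loose paint jar, 38 mm across and 60 mm tall, standing on the bench just behind the long fence; bystander, leave it alone. Origin: centre of its underside.
- jar_small: loose small glass jar, 30 mm across, 42 mm tall, standing on the near edge of the jig's board; bystander, leave it alone. Origin: centre of its underside.
- tank_wagon: loose model tank wagon with a brass barrel, 34 mm (x) by 130 mm (y) by 51 mm tall, standing on the bench to the left of the jig; bystander, leave it alone. Origin: centre of its underside.
- file: loose flat hand file with a wooden handle, 220 mm long (its x), 22 mm wide, 12 mm tall, lying on the bench to the right of the jig; bystander, leave it alone. Origin: on its underside near its middle.
Mind the look-alikes: they are no part of the job. What is shaped like the part that bears weight_center but purple is not meant.

How it is judged:
By the outcome, as a careful person would: the job done as asked, in the order asked, and still so for the second after the job is handed in, with the robot touching nothing.
It also fails if it takes over 64 s, if anything falls off the work surface, if the arm or the gripper's body presses on something with over 40 N, if the wrist force passes 120 N, or if a joint passes its speed limit or range.

ROBOT

A 6-joint arm with a two-finger parallel gripper is mounted at the origin on the work surface. World frame = base frame: x ahead of the robot, y to its left, z up, the work surface at z = 0. Lengths are in m, angles in rad, forces in N, time in s.
With the tool pointing down it reaches from about 0.35 to 0.775 m from the base axis. Payload 5.5 kg.
Tool frame: the origin (TCP) lies at the very end of the fingers, on their centre line; the grasp point (between the pads) lies 19 mm behind it; z points along the fingers, y is the line along which they close (so a half turn about z gives the same grasp; the last joint's range is limited). The gripper opens to 85 mm and grips with 20 to 120 N. Pads are 22 mm wide; open, the fingers measure 114 mm over their backs; the gripper's body (76 mm by 85 mm) begins 54 mm behind the grasp point. The pads swing forward as they close: fully open they stand 13 mm farther back than shut.
Start: joints at [0.982, 0.313, 0.046, 1.304, 0, 1.431], TCP at [0.25, 0.518, 0.231] pointing down, gripper open.
Joint ranges: [-2.76, 2.76], [-0.86, 1.69], [-1.03, 1.26], [-2.2, 2.34], [-1.47, 1.5], [-3.14, 3.14]. Speed limits (rad/s): [2.57, 2.57, 3.14, 3.14, 3.14, 3.14].

INTERFACE

Orientations are given as a unit quaternion [w, x, y, z].
In Python, from workcell import env, read_camera, get_calibration gives the robot as it stands.
- The arm moves only by the tool jog_arm, never from a script. Its argument "motion" is one flat list of numbers, 7 for each row, row after row: the shift along the tool's x, y, z as a fraction of full scale, then the turn, a rotation vector about the tool's x, y, z as a fraction of full scale, then the opening, from 0 (shut) to 1 (fully open). In form: [x, y, z, wx, wy, wz, grip, x, y, z, wx, wy, wz, grip, ...]. A call has 1 to 12 rows; each row is the pose to reach, as a shift and turn from the pose commanded when the call began, along the tool's axes at that moment; what a row does not reach only later rows make up. Full scale, the value 1, is 0.2 m for a shift and 90 degrees for a turn. A row lasts 1/8 s, in which the tool goes at most 62.5 mm and 10.7 degrees, less where a joint would pass 70% of its speed; a pose out of reach is approached as far as the arm can. A call with a number of a shift or a turn outside -1 to 1 is refused whole. A call with a gripper value outside its range is refused whole. The fingers move at their own pace and stop on an object; "newtons" is the grip in N (left out, the last holds). Time passes only in rows, so rows that repeat a pose let the fingers close. It gives the time, the measured TCP pose, the force, the opening and the grip force at its end, in the units of the state.
- env.get_state(): the state, without advancing time (a new reading comes with each control period).
- read_camera(name): name is "scene" or "side" or "wrist"; returns the picture (420x560x3 uint8, red, green, blue); there is no depth.
- get_calibration(name): a dict with "fx", "fy", "cx", "cy" (pixels), "world_from_camera" (4x4, takes a point from camera to world coordinates). Camera axes: x right, y down, z forward; pixel columns grow to the right and rows downward; lengths in m; the calibration is good to about 2 mm. A picture is of the moment at which its call begins: read the wrist's pose just before it. get_calibration takes no time and is no camera call; for the wrist camera it gives the pose at the moment of the call.
- env.hand_in(): hands the job in; it is judged then, once.
The state is a dict: "clock": time; "joint_pos": joint angles; "qvel": joint speeds; "tau": joint torques, N m; "tcp_pos": TCP position; "orientation": TCP orientation; "wrist_force": force on the tool from outside, world axes, zero at the start; "ft_torque": the same for the moment, N m; "finger_gap": finger opening in m; "grip_force": force on a finger pad.
Only numpy, scipy, OpenCV 4.12 (cv2) and the standard library are available. Lean on these libraries where they do the work, as an engineer would, in place of code of your own. Each camera call takes 0.05 s, during which the arm holds its last target. There are 200 camera calls.

## Working session

There is one attempt and no reset: what is moved stays moved. The work goes in short steps, Python scripts to look and compute and a tool call to move; the robot and the scene stay as the last step left them, time stands still between calls to the robot, and variables do not carry over. Pictures are saved under pics/ and viewed, at most 10 in all, crops included, and the job is handed in when it is done.

Besides the shell and the picture viewer there is one more tool, called as name(argument=value, ...), one argument or row to a line, values as JSON. jog_arm: Moves the arm, as the interface text tells. Shift numbers are shares of 0.2 m and turn numbers shares of 90 degrees, none past 1 either way. Its arguments: {"type":"object","properties":{"motion":{"type":"array","items":{"type":"number"}},"newtons":{"type":"number"}},"required":["motion"]}

```bash
ls; mkdir -p pics; python3 - <<'E'
from workcell import env, read_camera, get_calibration
import cv2, numpy as np
for n in ["scene","side"]:
    im=read_camera(n); cv2.imwrite(f"pics/{n}0.png",cv2.cvtColor(im,cv2.COLOR_RGB2BGR))
    c=get_calibration(n); print(n,c["fx"],c["fy"],c["cx"],c["cy"]); print(np.round(c["world_from_camera"],4).tolist())
s=env.get_state(); print(s["clock"],s["tcp_pos"],s["orientation"],s["wrist_force"])
E
```

```text
pics
scene 415.2945371672444 415.2945371672444 282.0127968536686 211.80637019421218
[[0.2232, 0.5871, -0.7782, 1.2375], [0.9746, -0.1207, 0.1884, -0.1592], [0.0167, -0.8005, -0.5991, 0.526], [0.0, 0.0, 0.0, 1.0]]
side 446.1896877219539 446.1896877219539 277.0359706741441 212.93147868650584
[[0.9137, -0.2815, 0.293, 0.3661], [-0.4063, -0.6368, 0.6553, -0.5247], [0.0022, -0.7178, -0.6962, 0.6261], [0.0, 0.0, 0.0, 1.0]]
0.1 [0.24923994 0.51766773 0.2304949 ] [-2.96619115e-04  2.22515124e-01  9.74928885e-01 -7.75367061e-04] [-0.0161455  -0.93033612  0.28276098]
```

View pics/scene0.png

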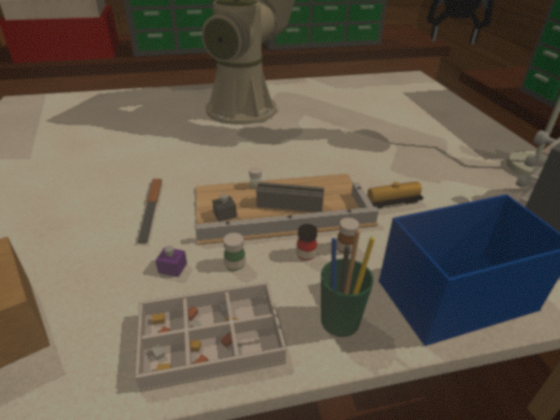

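View pics/side0.png

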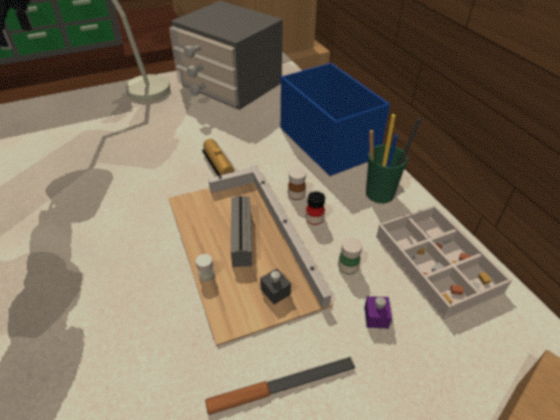

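The side view shows the board at about (170–325, 170–345), the wagon body near (242, 230), the weight near (276, 287) and the small jar at (205, 268). The purple decoy is at (378, 312), off the board. I'll enlarge this area to pick exact pixels.

```bash
cat > h.py <<'E'
from workcell import env, read_camera, get_calibration
import cv2, numpy as np
def ray(c,px,z):
    M=np.array(c["world_from_camera"]); d=M[:3,:3]@[(px[0]-c["cx"])/c["fx"],(px[1]-c["cy"])/c["fy"],1]
    o=M[:3,3]; return o+d*(z-o[2])/d[2]
def proj(c,P):
    M=np.linalg.inv(np.array(c["world_from_camera"])); p=M[:3,:3]@np.asarray(P,float)+M[:3,3]
    return np.array([c["fx"]*p[0]/p[2]+c["cx"],c["fy"]*p[1]/p[2]+c["cy"]])
E
python3 - <<'E'
from h import *
c=get_calibration("side")
for n,p,z in [("nearleft",(169,197),.006),("nearright",(220,346),.006),("farright fence",(328,295),.036),("farleft",(257,167),.036),("wagA",(241,198),.05),("wagB",(242,240),.05),("wt",(276,276),.054),("jar",(205,260),.048)]:
    print(n,ray(c,p,z).round(3))
im=cv2.imread("pics/side0.png")[150:360,150:350]
cv2.imwrite("pics/crop.png",cv2.resize(im,None,fx=2.8,fy=2.8,interpolation=cv2.INTER_CUBIC))
w=get_calibration("wrist"); print(w["fx"],np.round(w["world_from_camera"],3).tolist())
E
```

```text
nearleft [0.442 0.193 0.006]
nearright [ 0.429 -0.172  0.006]
farright fence [ 0.612 -0.174  0.036]
farleft [0.632 0.176 0.036]
wagA [0.562 0.083 0.05 ]
wagB [ 0.525 -0.02   0.05 ]
wt [ 0.546 -0.119  0.054]
jar [ 0.453 -0.035  0.048]
312.4743567905018 [[0.433, 0.854, 0.289, 0.175], [0.901, -0.41, -0.141, 0.555], [-0.002, 0.322, -0.947, 0.373], [0.0, 0.0, 0.0, 1.0]]
```

jog_arm(
  motion=[-0.4,-0.28,0,0,0,0,1,-0.825,-0.56,0,0,0,0,1,-0.825,-0.56,0,0,0,0,1,-0.825,-0.56,0,0,0,0,1],
)

```text
clock: 0.6
tcp_pos: [0.3507, 0.3427, 0.2311]
orientation: [-0.0, 0.225, 0.974, -0.0]
wrist_force: [-0.1, 1.1, 0.5]
finger_gap: 0.0854
grip_force: 0.0
```

jog_arm(
  motion=[-0.4,-0.28,0,0,0,0,1,-0.825,-0.56,0,0,0,0,1,-0.825,-0.56,0,0,0,0,1,-0.825,-0.56,0,0,0,0,1],
)

```text
clock: 1.1
tcp_pos: [0.4511, 0.1709, 0.231]
orientation: [-0.0, 0.225, 0.974, -0.0]
wrist_force: [-0.0, -0.5, 0.5]
finger_gap: 0.085
grip_force: 0.0
```

jog_arm(
  motion=[-0.4,-0.28,0,0,0,-0.1,1,-0.825,-0.56,0,0,0,-0.2,1,-0.825,-0.56,0,0,0,-0.256,1,-0.825,-0.56,0,0,0,-0.256,1,-0.825,-0.56,0,0,0,-0.256,1,-0.825,-0.56,0,0,0,-0.256,1],
)

```text
clock: 1.85
tcp_pos: [0.5489, 0.0025, 0.2312]
orientation: [-0.0, 0.022, 1.0, 0.0]
wrist_force: [0.1, 0.0, 0.0]
finger_gap: 0.0854
grip_force: 0.0
```

```bash
python3 - <<'E'
from h import *
w=get_calibration("wrist"); im=read_camera("wrist"); cv2.imwrite("pics/w1.png",cv2.cvtColor(im,cv2.COLOR_RGB2BGR))
np.savez("w1.npz",**w)
s=env.get_state(); print(s["clock"],s["tcp_pos"],s["orientation"])
E
```

```text
1.9 [0.54887673 0.00254598 0.23138838] [-2.57600496e-04  2.21982740e-02  9.99753512e-01  2.91953633e-04]
```

View pics/w1.png

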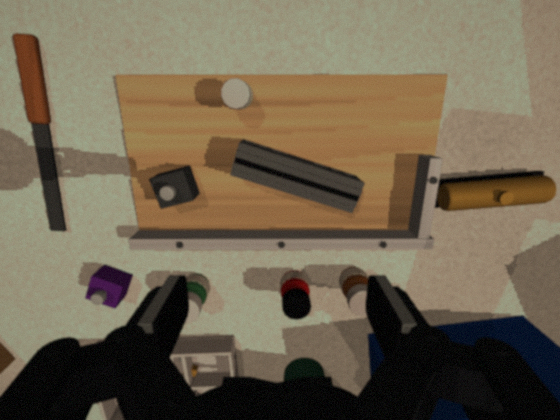

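The view from above shows board corners at (116,75) and (446,73). The fence top runs along row 240 and the end stop sits at columns 411–440. The wagon body runs from (241,158) to (358,197), the weight is near (176,187) and the small jar is at (236,95). Next I'll fit poses and overlay them.

```bash
cat >> h.py <<'E'
def T(x,y,a): return lambda P:np.array([x+np.cos(a)*P[0]-np.sin(a)*P[1],y+np.sin(a)*P[0]+np.cos(a)*P[1],P[2]])
from scipy.optimize import least_squares
def fit(c,pts,g):
    f=lambda q:np.concatenate([proj(c,T(*q)(P))-np.array(px) for P,px in pts])
    r=least_squares(f,g,x_scale=[.01,.01,.1]); return r.x,np.abs(r.fun).max()
def box(im,c,q,lx,ly,z0,z1,col,s):
    for z in (z0,z1):
        p=[proj(c,T(*q)((a,b,z)))*s for a,b in [(lx[0],ly[0]),(lx[1],ly[0]),(lx[1],ly[1]),(lx[0],ly[1])]]
        cv2.polylines(im,[np.int32(np.round(p))],True,col,1)
E
python3 - <<'E'
from h import *
c=dict(np.load("w1.npz")); 
# jig corner frame: near corners of board, fence outer top ends
J,e=fit(c,[((-.18,-.34,.006),(116,75)),((-.18,.02,.006),(446,73)),((.014,-.34,.036),(131,249)),((.014,.014,.036),(432,248)),((0,-.34,.036),(131,239))],[.62,.16,-.05]);print("jig",J.round(4),e)
W,e=fit(c,[((-.018,-.07,.05),(243,141)),((-.018,.07,.05),(363,181)),((.018,.07,.05),(355,212)),((.018,-.07,.05),(232,175))],[.55,.04,-.3]);print("wag",W.round(4),e)
K,e=fit(c,[((0,0,.054),(167,193)),((-.018,.02,.038),(189,166)),((.018,.02,.006),(198,197)),((-.018,-.02,.038),(151,178))],[.55,-.12,.2]);print("wt",K.round(4),e)
print("jar",ray(c,(236,92),.048).round(3))
im=cv2.resize(cv2.imread("pics/w1.png"),None,fx=2,fy=2,interpolation=cv2.INTER_CUBIC)
box(im,c,J,(-.18,.02),(-.34,.02),0,.006,(0,255,0),2);box(im,c,J,(0,.014),(-.34,.014),.006,.036,(0,255,255),2);box(im,c,J,(-.08,.0),(0,.014),.006,.036,(255,255,0),2)
box(im,c,W,(-.018,.018),(-.07,.07),.006,.05,(0,0,255),2);box(im,c,K,(-.018,.018),(-.02,.02),.006,.038,(255,0,255),2)
cv2.imwrite("pics/o1.png",im[120:540,200:960])
R=lambda a:np.array([[np.cos(a),np.sin(a)],[-np.sin(a),np.cos(a)]])
for n,q in(("wag",W),("wt",K)): print(n,"in jig",(R(J[2])@(q[:2]-J[:2])).round(4),q[2]-J[2])
E
```

```text
jig [ 0.6167  0.1681 -0.0356] 3.145575585340282
wag [ 0.537   0.028  -0.3519] 4.601206292876952
wt [ 0.5457 -0.1117  0.0918] 4.639061738034712
jar [ 0.45  -0.032  0.048]
wag in jig [-0.0746 -0.1428] -0.316258756398104
wt in jig [-0.0609 -0.2821] 0.1274208900029104
```

View pics/o1.png

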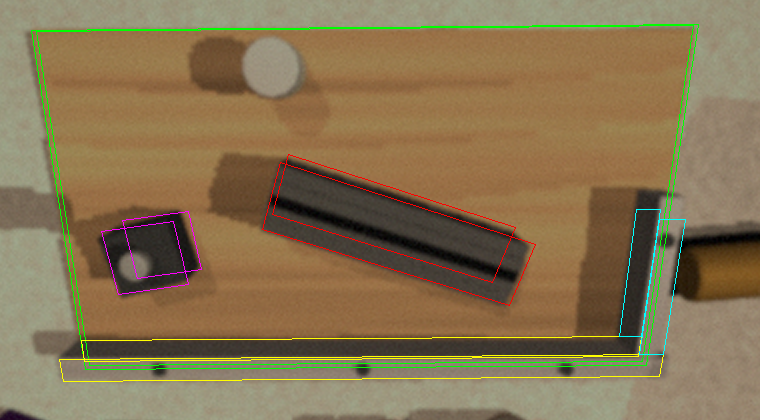

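jog_arm(
  motion=[0.2,0.1,0,0,0,-0.005,1,0.328,0.197,0.1,0,0,-0.005,1,0.328,0.197,0.3,0,0,-0.005,1,0.328,0.197,0.6,0,0,-0.005,1,0.328,0.197,0.8,0,0,-0.005,1,0.328,0.197,0.95,0,0,-0.005,1,0.328,0.197,0.95,0,0,-0.005,1,0.328,0.197,0.95,0,0,-0.005,1],
)

```text
clock: 2.9
tcp_pos: [0.4866, 0.0437, 0.0426]
orientation: [0.001, 0.019, 1.0, 0.0]
wrist_force: [0.4, 0.6, -0.8]
finger_gap: 0.0854
grip_force: 0.0
```

```bash
python3 - <<'E'
from h import *
a=read_camera("side");im=read_camera("wrist")
a=cv2.resize(a[150:350,130:350],None,fx=1.818,fy=2)[:400]; b=cv2.resize(im,None,fx=.7143,fy=.7143)
h=max(a.shape[0],b.shape[0]); o=np.zeros((h,a.shape[1]+b.shape[1],3),np.uint8); o[:a.shape[0],:a.shape[1]]=a;o[:b.shape[0],a.shape[1]:]=b
cv2.imwrite("pics/w2.png",cv2.cvtColor(o,cv2.COLOR_RGB2BGR))
E
```

```text
(no output)
```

View pics/w2.png

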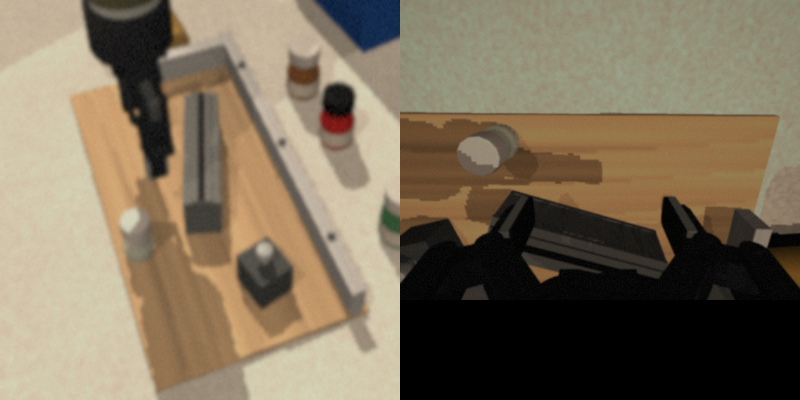

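```bash
python3 - <<'E'
from h import *
c=get_calibration("wrist"); s=env.get_state(); print(s["tcp_pos"],s["wrist_force"])
print("wagon near corner",ray(c,(112/.7143,193/.7143),.05), "right",ray(c,(257/.7143,230/.7143),.05))
print("board near line",ray(c,(0,112/.7143),.006),ray(c,(378/.7143,115/.7143),.006))
for z in(.04,.05,.06): print("tipL",z,ray(c,(125/.7143,197/.7143),z),"tipR",ray(c,(270/.7143,197/.7143),z))
R=lambda px:np.round(px,4)
p=np.array(s["tcp_pos"]); print("tcp px*.7143",proj(c,p)*.7143)
for y in(-.05,.05): print(proj(c,p+[-.011,y,.013])*.7143)
print("wagon corner pred",[proj(c,T(.537,.028,-.352)((-.018,b,.05)))*.7143+[400,0] for b in(-.07,.07)])
E
```

```text
[0.48736801 0.04332703 0.04306984] [-0.242621    0.14114952  0.06311688]
wagon near corner [ 0.47732513 -0.01413805  0.05      ] right [0.51150836 0.08647255 0.05      ]
board near line [ 0.42517844 -0.11172379  0.006     ] [0.43890771 0.1909818  0.006     ]
tipL 0.04 [ 0.48641975 -0.00960383  0.04      ] tipR [0.49044683 0.09754517 0.04      ]
tipL 0.05 [ 0.48074904 -0.00569771  0.05      ] tipR [0.48449928 0.09408526 0.05      ]
tipL 0.06 [ 0.47507834 -0.00179159  0.06      ] tipR [0.47855174 0.09062536 0.06      ]
tcp px*.7143 [196.56551203 197.9048024 ]
[119.72139826 195.909049  ]
[272.53822487 190.81746644]
wagon corner pred [array([491.98561032, 217.02431674]), array([672.31091002, 264.60463757])]
```

The wrist view agrees with the fit: the base of the near face runs from (512,193) to (655,230). The open fingers hang just in front of that face, clear of the small jar. Next I'll descend.

jog_arm(
  motion=[0,0,0.1,0,0,0,1,0,0,0.2,0,0,0,1,0,0,0.215,0,0,0,1,0,0,0.215,0,0,0,1],
)

```text
clock: 3.5
tcp_pos: [0.4867, 0.043, -0.0008]
orientation: [0.001, 0.019, 1.0, 0.0]
wrist_force: [0.1, -0.3, 0.6]
finger_gap: 0.0856
grip_force: 0.0
```

jog_arm(
  motion=[0,0,0.01,0,0,0,1,0,0,0.015,0,0,0,1,0,0,0.015,0,0,0,1],
)

```text
clock: 3.88
tcp_pos: [0.4862, 0.043, -0.0045]
orientation: [0.0, 0.019, 1.0, 0.0]
wrist_force: [0.1, -0.1, -0.2]
finger_gap: 0.0856
grip_force: 0.0
```

jog_arm(
  motion=[-0.035,0,0,0,0,0,1,-0.07,0,0,0,0,0,1,-0.1,0,0,0,0,0,1,-0.13,0,0,0,0,0,1,-0.16,0,0,0,0,0,1,-0.19,0,0,0,0,0,1,-0.22,0,0,0,0,0,1,-0.25,0,0,0,0,0,1,-0.28,0,0,0,0,0,1,-0.31,0,0,0,0,0,1,-0.33,0,0,0,0,0,1,-0.33,0,0,0,0,0,1],
)

```text
clock: 5.38
tcp_pos: [0.5526, 0.0405, -0.0047]
orientation: [0.0, 0.019, 1.0, 0.0]
wrist_force: [-0.4, -0.3, 0.5]
finger_gap: 0.0857
grip_force: 0.0
```

jog_arm(
  motion=[-0.01,0,0,0,0,0,1,-0.02,0,0,0,0,0,1,-0.03,0,0,0,0,0,1,-0.03,0,0,0,0,0,1],
)

```text
clock: 5.88
tcp_pos: [0.5584, 0.0402, -0.0047]
orientation: [0.0, 0.019, 1.0, 0.0]
wrist_force: [-0.1, -0.6, 0.0]
finger_gap: 0.0854
grip_force: 0.0
```

jog_arm(
  motion=[-0.01,0,0,0,0,0,1,-0.02,0,0,0,0,0,1],
)

```text
clock: 6.12
tcp_pos: [0.562, 0.0401, -0.0047]
orientation: [-0.0, 0.019, 1.0, 0.0]
wrist_force: [-1.5, 0.7, 0.9]
finger_gap: 0.0855
grip_force: 0.2
```

jog_arm(
  motion=[-0.007,0,0,0,0,0,1,-0.014,0,0,0,0,0,1],
)

```text
clock: 6.38
tcp_pos: [0.5648, 0.0399, -0.0047]
orientation: [-0.0, 0.019, 1.0, 0.0]
wrist_force: [-3.5, -0.3, 3.1]
finger_gap: 0.0851
grip_force: 0.2
```

jog_arm(
  motion=[-0.005,0,0,0,0,0,1,-0.01,0,0,0,0,0,1],
)

```text
clock: 6.62
tcp_pos: [0.5647, 0.04, -0.0048]
orientation: [-0.002, 0.02, 1.0, 0.0]
wrist_force: [-10.2, 0.0, 8.2]
finger_gap: 0.0855
grip_force: 0.0
```

jog_arm(
  motion=[-0.005,0,0,0,0,0,1,-0.01,0,0,0,0,0,1],
)

```text
clock: 6.88
tcp_pos: [0.5646, 0.04, -0.0048]
orientation: [-0.004, 0.02, 1.0, -0.0]
wrist_force: [-14.4, 1.7, 11.4]
finger_gap: 0.0849
grip_force: 0.0
```

jog_arm(
  motion=[0.05,0,0,0,0,0,1,0.05,0,0,0,0,0,1,0.05,0,-0.3,0,0,0,0.6,0.05,-0.2,-0.6,0,0,0,0,0.05,-0.35,-0.9,0,0,0,0,0.05,-0.35,-1,0,0,0,0,0.05,-0.35,-1,0,0,0,0,0.05,-0.35,-1,0,0,0,0],
)

```text
clock: 7.88
tcp_pos: [0.5561, -0.0297, 0.1946]
orientation: [-0.0, 0.019, 1.0, 0.0]
wrist_force: [-0.6, -0.7, -0.7]
finger_gap: -0.0
grip_force: 0.0
```

```bash
python3 - <<'E'
from h import *
w=get_calibration("wrist"); im=read_camera("wrist"); np.savez("w3.npz",**w)
cv2.imwrite("pics/w3f.png",cv2.cvtColor(im,cv2.COLOR_RGB2BGR))
cv2.imwrite("pics/w3.png",cv2.resize(cv2.cvtColor(im,cv2.COLOR_RGB2BGR)[20:320,80:480],None,fx=2,fy=2,interpolation=cv2.INTER_CUBIC))
s=env.get_state(); print(s["clock"],s["tcp_pos"],s["orientation"],s["wrist_force"])
E
```

```text
7.925 [ 0.55556928 -0.02944557  0.19396458] [-8.09715134e-04  1.92589162e-02  9.99814179e-01  2.15962724e-04] [-0.52752728 -0.59224462 -0.13176367]
```

View pics/w3.png

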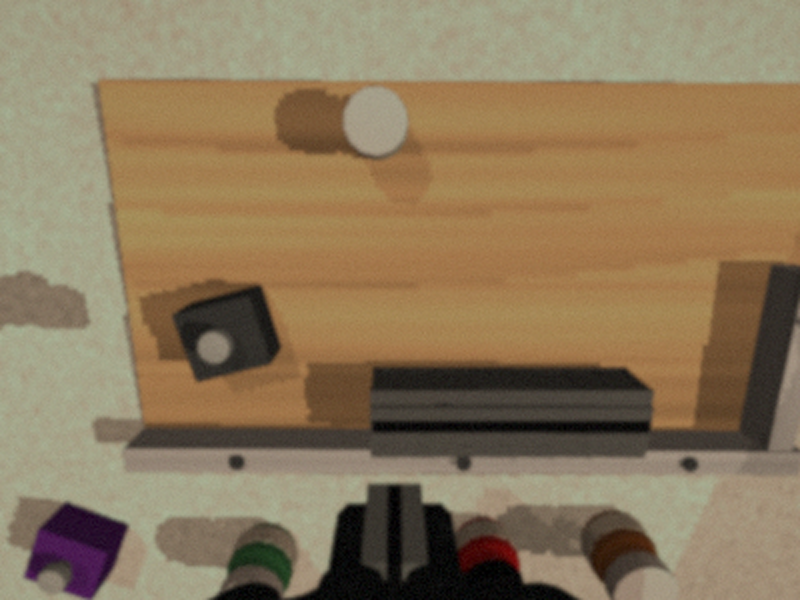

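The wagon body now lies flush along the fence. In this crop its top runs from (372,388) to (651,390), the weight's knob is at (213,347), and the end-stop face is near column 745.

```bash
python3 - <<'E'
from h import *
c=dict(np.load("w3.npz")); f=lambda p:(p[0]/2+80,p[1]/2+20)
J,e=fit(c,[((-.18,-.34,.006),f((97,80))),((0,-.34,.036),f((127,450))),((0,-.34,.006),f((143,429))),((0,0,.006),f((743,430)))],[.6167,.1681,-.0356]);print("jig",J.round(4),e)
J0=np.array([.6167,.1681,-.0356])
def tj(P,J): d=P[:2]-J[:2]; a=J[2]; return np.round([np.cos(a)*d[0]+np.sin(a)*d[1],-np.sin(a)*d[0]+np.cos(a)*d[1]],4)
for n,p,z in[("free end near",(372,389),.05),("free end far",(371,454),.05),("end near",(651,391),.05),("end far",(646,455),.05),("knob",(213,347),.054),("wtA",(175,315),.038),("wtB",(260,287),.038),("wtC right base",(278,353),.006),("stopface base",(743,430),.006),("stop top",(769,450),.036)]:
    P=ray(c,f(p),z); print(n,P.round(4),tj(P,J0),tj(P,J))
E
```

```text
jig [ 0.6178  0.1675 -0.0383] 1.628023228948507
free end near [ 0.5709 -0.0398  0.05  ] [-0.0383 -0.2094] [-0.0388 -0.209 ]
free end far [ 0.6055 -0.042   0.05  ] [-0.0038 -0.2104] [-0.0043 -0.2098]
end near [0.5771 0.0957 0.05  ] [-0.037  -0.0737] [-0.0378 -0.0733]
end far [0.6113 0.0965 0.05  ] [-0.0028 -0.0718] [-0.0037 -0.0712]
knob [ 0.546 -0.113  0.054] [-0.0607 -0.2835] [-0.061  -0.2831]
wtA [ 0.5333 -0.1343  0.038 ] [-0.0725 -0.3052] [-0.0728 -0.3048]
wtB [ 0.5213 -0.0915  0.038 ] [-0.0861 -0.2629] [-0.0864 -0.2625]
wtC right base [ 0.5631 -0.0926  0.006 ] [-0.0443 -0.2624] [-0.0447 -0.262 ]
stopface base [0.6188 0.1693 0.006 ] [0.0021 0.0013] [0.001  0.0019]
stop top [0.6176 0.167  0.036 ] [ 0.001  -0.0011] [-0.0001 -0.0005]
```

jog_arm(
  motion=[-0.17,-0.178,0,0,0,0,0,-0.17,-0.178,0.25,0,0,0,0,-0.17,-0.178,0.5,0,0,0,0,-0.17,-0.178,0.75,0,0,0,0,-0.17,-0.178,0.89,0,0,0,0,-0.17,-0.178,0.915,0,0,0,0,-0.17,-0.178,0.925,0,0,0,0,-0.17,-0.178,0.925,0,0,0,0],
)

```text
clock: 8.93
tcp_pos: [0.5897, -0.0667, 0.0115]
orientation: [0.001, 0.019, 1.0, -0.0]
wrist_force: [-0.1, -1.1, 0.3]
finger_gap: 0.0001
grip_force: 0.0
```

jog_arm(
  motion=[0,0.03,0.01,0,0,0,0,0,0.06,0.01,0,0,0,0,0,0.09,0.01,0,0,0,0,0,0.12,0.01,0,0,0,0,0,0.155,0.01,0,0,0,0,0,0.19,0.01,0,0,0,0,0,0.225,0.01,0,0,0,0,0,0.26,0.01,0,0,0,0,0,0.295,0.01,0,0,0,0,0,0.33,0.01,0,0,0,0,0,0.36,0.01,0,0,0,0,0,0.375,0.01,0,0,0,0],
)

```text
clock: 10.42
tcp_pos: [0.5927, 0.0075, 0.0097]
orientation: [0.001, 0.02, 1.0, -0.001]
wrist_force: [-1.8, -12.1, 7.1]
finger_gap: 0.0003
grip_force: 6.1
```

jog_arm(
  motion=[0,0.008,0,0,0,0,0,0,0.016,0,0,0,0,0,0,0.016,0,0,0,0,0],
)

```text
clock: 10.8
tcp_pos: [0.5926, 0.0075, 0.0098]
orientation: [0.001, 0.021, 1.0, -0.004]
wrist_force: [-2.3, -16.0, 7.5]
finger_gap: 0.0003
grip_force: 7.1
```

jog_arm(
  motion=[0,0.006,0,0,0,0,0,0,0.012,0,0,0,0,0,0,0.012,0,0,0,0,0],
)

```text
clock: 11.18
tcp_pos: [0.5928, 0.0081, 0.0101]
orientation: [0.001, 0.022, 1.0, -0.006]
wrist_force: [-3.1, -22.5, 8.7]
finger_gap: -0.0001
grip_force: 9.3
```

jog_arm(
  motion=[0,-0.05,0,0,0,0,0,0,-0.1,0,0,0,0,0,0,-0.1,-0.2,0,0,0,0,0,-0.1,-0.34,0,0,0,0,0.15,0.05,-0.34,0,0,0,0,0.31,0.2,-0.34,0,0,0,0,0.31,0.38,-0.34,0,0,0,0,0.31,0.38,-0.34,0,0,0,0,0.31,0.38,-0.15,0,0,0,0,0.31,0.38,-0.01,0,0,0,0,0.31,0.38,0,0,0,0,0,0.31,0.38,0,0,0,0,0],
)

```text
clock: 12.68
tcp_pos: [0.5326, 0.0918, 0.0082]
orientation: [-0.0, 0.02, 1.0, 0.0]
wrist_force: [0.2, -1.1, -0.4]
finger_gap: 0.0004
grip_force: 0.0
```

jog_arm(
  motion=[-0.05,0,0,0,0,0,0,-0.1,0,0,0,0,0,0,-0.14,0,0,0,0,0,0,-0.17,0,0,0,0,0,0,-0.19,0,0,0,0,0,0,-0.19,0,0,0,0,0,0],
)

```text
clock: 13.42
tcp_pos: [0.5668, 0.091, 0.0081]
orientation: [-0.004, 0.019, 1.0, -0.0]
wrist_force: [-10.2, -0.4, 9.6]
finger_gap: -0.0001
grip_force: 0.0
```

jog_arm(
  motion=[0.06,0,0,0,0,0,0,0.08,0,-0.2,0,0,0,0,0.08,0,-0.5,0,0,0,0,0.05,-0.25,-0.8,0,0,0,0,0.05,-0.5,-0.95,0,0,0,0,0.05,-0.6,-0.95,0,0,0,0,0.05,-0.6,-0.95,0,0,0,0,0.05,-0.6,-0.95,0,0,0,0],
)

```text
clock: 14.42
tcp_pos: [0.5557, -0.0284, 0.1978]
orientation: [-0.0, 0.019, 1.0, 0.0]
wrist_force: [-0.2, -0.1, -0.2]
finger_gap: 0.0002
grip_force: 0.0
```

```bash
python3 - <<'E'
from h import *
w=get_calibration("wrist"); im=read_camera("wrist"); np.savez("w4.npz",**w)
cv2.imwrite("pics/w4f.png",cv2.cvtColor(im,cv2.COLOR_RGB2BGR))
cv2.imwrite("pics/w4.png",cv2.resize(cv2.cvtColor(im,cv2.COLOR_RGB2BGR)[60:360,110:510],None,fx=2,fy=2,interpolation=cv2.INTER_CUBIC))
s=env.get_state(); print(s["clock"],s["tcp_pos"],s["orientation"],s["wrist_force"])
E
```

```text
14.475 [ 0.55557628 -0.02793078  0.19755532] [-6.01341742e-04  1.90477584e-02  9.99818340e-01  3.28459572e-04] [0.34264476 0.11898761 0.16164754]
```

View pics/w4.png

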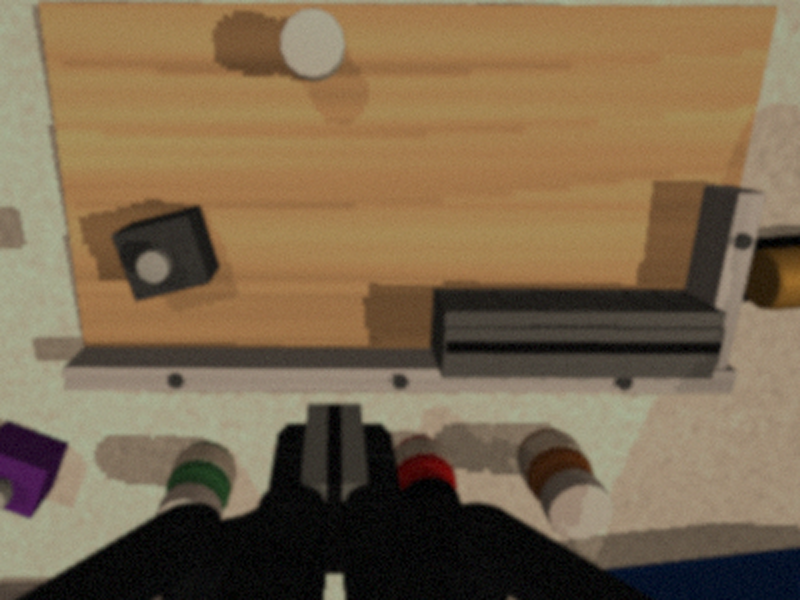

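The wagon body is now in the corner against the stop. In this crop its free end is at (442,311–373), and the weight's knob is at (152,266) with near top corners at (115,236) and (200,207).

```bash
python3 - <<'E'
from h import *
c=dict(np.load("w4.npz")); f=lambda p:(p[0]/2+110,p[1]/2+60)
J=np.array([.6172,.1678,-.037])
def tj(P): d=P[:2]-J[:2]; a=J[2]; return np.round([np.cos(a)*d[0]+np.sin(a)*d[1],-np.sin(a)*d[0]+np.cos(a)*d[1]],4)
for n,p,z in[("free near",(445,311),.05),("free far",(441,373),.05),("free base near",(432,289),.006),("end near",(723,310),.05),("end far",(714,377),.05),("knob",(152,266),.054),("A",(115,236),.038),("B",(200,207),.038),("C base",(217,268),.006),("D top far",(137,298),.038),("jar",(312,43),.048),("stop top near",(738,190),.036),("stop top far",(722,368),.036)]:
    P=ray(c,f(p),z); print(n,P.round(4),tj(P))
W,e=fit(c,[((0,0,.054),f((152,266))),((-.018,-.02,.038),f((115,236))),((-.018,.02,.006),f((200,207))),((.018,.02,.006),f((217,268))),((.018,-.02,.038),f((137,298)))],[.545,-.11,.27]);print("wt",W,tj(W),W[2]-J[2],e)
print("tcp",tj(np.array(env.get_state()["tcp_pos"])))
E
```

```text
free near [0.575  0.0267 0.05  ] [-0.0369 -0.1425]
free far [0.6084 0.0253 0.05  ] [-0.0036 -0.1427]
free base near [0.5772 0.027  0.006 ] [-0.0348 -0.1422]
end near [0.5798 0.1633 0.05  ] [-0.0372 -0.0059]
end far [0.616  0.1646 0.05  ] [-0.0011 -0.0033]
knob [ 0.5457 -0.113   0.054 ] [-0.061  -0.2832]
A [ 0.5339 -0.1341  0.038 ] [-0.072  -0.3048]
B [ 0.5213 -0.0908  0.038 ] [-0.0863 -0.262 ]
C base [ 0.5605 -0.092   0.006 ] [-0.0471 -0.2618]
D top far [ 0.5662 -0.1277  0.038 ] [-0.04   -0.2972]
jar [ 0.4509 -0.0327  0.048 ] [-0.1588 -0.2065]
stop top near [0.5234 0.1697 0.036 ] [-0.0938 -0.0016]
stop top far [0.6178 0.1771 0.036 ] [0.0002 0.0093]
wt [ 0.54660165 -0.11283299  0.18490725] [-0.0602 -0.2831] 0.22190725266560676 1.971758508281738
tcp [-0.0543 -0.1979]
```

jog_arm(
  motion=[0.15,-0.2,0,0,0,0,0.1,0.253,-0.425,0.1,0,0,0,0.1,0.253,-0.425,0.3,0,0,0,0.1,0.253,-0.425,0.6,0,0,0,0.1,0.253,-0.425,0.8,0,0,0,0.1,0.253,-0.425,0.91,0,0,0,0.1,0.253,-0.425,0.94,0,0,0,0.1,0.253,-0.425,0.94,0,0,0,0.1],
)

```text
clock: 15.48
tcp_pos: [0.5023, -0.111, 0.0102]
orientation: [-0.0, 0.019, 1.0, 0.0]
wrist_force: [-0.2, -1.2, 0.8]
finger_gap: 0.0084
grip_force: 0.0
```

jog_arm(
  motion=[-0.03,0,0,0,0,0,0.1,-0.06,0,0,0,0,0,0.1,-0.09,0,0,0,0,0,0.1,-0.12,0,0,0,0,0,0.1,-0.15,0,0,0,0,0,0.1,-0.18,0,0,0,0,0,0.1,-0.21,0,0,0,0,0,0.1,-0.24,0,0,0,0,0,0.1,-0.26,0,0,0,0,0,0.1,-0.26,0,0,0,0,0,0.1],
)

```text
clock: 16.73
tcp_pos: [0.555, -0.1141, 0.0102]
orientation: [0.001, 0.019, 1.0, -0.0]
wrist_force: [-1.6, 0.0, 0.5]
finger_gap: 0.0082
grip_force: 0.7
```

jog_arm(
  motion=[-0.01,0,0,0,0,0,0.1,-0.02,0,0,0,0,0,0.1,-0.02,0,0,0,0,0,0.1],
)

```text
clock: 17.1
tcp_pos: [0.5584, -0.1139, 0.0103]
orientation: [0.0, 0.019, 1.0, 0.0]
wrist_force: [-3.8, -0.6, 1.3]
finger_gap: 0.0086
grip_force: 1.5
```

jog_arm(
  motion=[-0.01,0,0,0,0,0,0.1,-0.018,0,0,0,0,0,0.1,-0.018,0,0,0,0,0,0.1],
)

```text
clock: 17.48
tcp_pos: [0.559, -0.1139, 0.0102]
orientation: [-0.003, 0.02, 1.0, -0.0]
wrist_force: [-11.1, -0.5, 9.2]
finger_gap: 0.008
grip_force: 5.6
```

jog_arm(
  motion=[-0.01,0,0,0,0,0,0.1,-0.015,0,0,0,0,0,0.1,-0.015,0,0,0,0,0,0.1],
)

```text
clock: 17.85
tcp_pos: [0.559, -0.1138, 0.0102]
orientation: [-0.005, 0.02, 1.0, -0.0]
wrist_force: [-18.7, -0.7, 16.7]
finger_gap: 0.0087
grip_force: 9.8
```

jog_arm(
  motion=[0.05,0,0,0,0,0,0,0.08,0,0,0,0,0,0,0.08,0,-0.2,0,0,0,0,0.08,-0.1,-0.36,0,0,0,0,0.0,-0.27,-0.36,0,0,0,0,-0.11,-0.27,-0.36,0,0,0,0,-0.11,-0.27,-0.36,0,0,0,0,-0.11,-0.27,-0.2,0,0,0,0,-0.11,-0.27,-0.03,0,0,0,0,-0.11,-0.27,0,0,0,0,0,-0.11,-0.27,0,0,0,0,0],
)

```text
clock: 19.23
tcp_pos: [0.5844, -0.1686, 0.0104]
orientation: [-0.0, 0.019, 1.0, 0.0]
wrist_force: [-0.1, -0.7, -1.0]
finger_gap: -0.0002
grip_force: 0.0
```

jog_arm(
  motion=[0,0.03,0,0,0,0,0,0,0.06,0,0,0,0,0,0,0.09,0,0,0,0,0,0,0.12,0,0,0,0,0,0,0.16,0,0,0,0,0,0,0.2,0,0,0,0,0,0,0.24,0,0,0,0,0,0,0.28,0,0,0,0,0,0,0.32,0,0,0,0,0,0,0.36,0,0,0,0,0,0,0.4,0,0,0,0,0,0,0.4,0,0,0,0,0],
)

```text
clock: 20.72
tcp_pos: [0.5886, -0.0888, 0.011]
orientation: [0.001, 0.019, 1.0, -0.0]
wrist_force: [0.0, -2.1, 0.1]
finger_gap: -0.0002
grip_force: 0.8
```

jog_arm(
  motion=[0,0.03,0,0,0,0,0,0,0.06,0,0,0,0,0,0,0.09,0,0,0,0,0,0,0.12,0,0,0,0,0,0,0.15,0,0,0,0,0,0,0.18,0,0,0,0,0,0,0.21,0,0,0,0,0,0,0.23,0,0,0,0,0,0,0.23,0,0,0,0,0],
)

```text
clock: 21.85
tcp_pos: [0.5901, -0.0434, 0.0108]
orientation: [0.001, 0.019, 1.0, -0.0]
wrist_force: [0.3, -3.0, 2.6]
finger_gap: -0.0003
grip_force: 2.1
```

jog_arm(
  motion=[0,0.01,0,0,0,0,0,0,0.015,0,0,0,0,0,0,0.015,0,0,0,0,0],
)

```text
clock: 22.22
tcp_pos: [0.5902, -0.041, 0.0108]
orientation: [0.001, 0.02, 1.0, -0.001]
wrist_force: [0.5, -4.4, 4.6]
finger_gap: -0.0002
grip_force: 2.8
```

jog_arm(
  motion=[0,0.01,0,0,0,0,0,0,0.02,0,0,0,0,0,0,0.03,0,0,0,0,0,0,0.04,0,0,0,0,0,0,0.04,0,0,0,0,0],
)

```text
clock: 22.85
tcp_pos: [0.5904, -0.0329, 0.0108]
orientation: [0.0, 0.02, 1.0, -0.001]
wrist_force: [-0.4, -5.6, 4.0]
finger_gap: 0.0001
grip_force: 2.6
```

jog_arm(
  motion=[0,0.01,0,0,0,0,0,0,0.015,0,0,0,0,0,0,0.015,0,0,0,0,0],
)

```text
clock: 23.22
tcp_pos: [0.5905, -0.0299, 0.0108]
orientation: [0.0, 0.02, 1.0, -0.001]
wrist_force: [0.2, -6.2, 5.1]
finger_gap: -0.0003
grip_force: 2.8
```

jog_arm(
  motion=[0,0.01,0,0,0,0,0,0,0.015,0,0,0,0,0,0,0.015,0,0,0,0,0],
)

```text
clock: 23.6
tcp_pos: [0.5906, -0.028, 0.0108]
orientation: [0.0, 0.02, 1.0, -0.002]
wrist_force: [-0.6, -8.8, 5.5]
finger_gap: -0.0001
grip_force: 4.6
```

jog_arm(
  motion=[0,0.01,0,0,0,0,0,0,0.015,0,0,0,0,0,0,0.015,0,0,0,0,0],
)

```text
clock: 23.98
tcp_pos: [0.5906, -0.028, 0.0109]
orientation: [0.0, 0.021, 1.0, -0.004]
wrist_force: [-2.3, -18.2, 4.7]
finger_gap: 0.0
grip_force: 9.3
```

jog_arm(
  motion=[0,0.01,0,0,0,0,0,0,0.015,0,0,0,0,0,0,0.015,0,0,0,0,0],
)

```text
clock: 24.35
tcp_pos: [0.5905, -0.0279, 0.011]
orientation: [-0.0, 0.022, 1.0, -0.007]
wrist_force: [-2.6, -27.4, 4.4]
finger_gap: 0.0001
grip_force: 13.9
```

jog_arm(
  motion=[0,-0.05,0,0,0,0,0,0,-0.12,0,0,0,0,0,0,-0.12,-0.2,0,0,0,0,0,-0.12,-0.36,0,0,0,0,0.15,0.0,-0.36,0,0,0,0,0.33,0.135,-0.36,0,0,0,0,0.33,0.135,-0.36,0,0,0,0,0.33,0.135,-0.2,0,0,0,0,0.33,0.135,-0.03,0,0,0,0,0.33,0.135,0,0,0,0,0,0.33,0.135,0,0,0,0,0],
)

```text
clock: 25.72
tcp_pos: [0.5257, 0.0093, 0.0103]
orientation: [-0.0, 0.019, 1.0, 0.0]
wrist_force: [-0.6, -0.5, 0.3]
finger_gap: 0.0002
grip_force: 0.0
```

jog_arm(
  motion=[-0.05,0,0,0,0,0,0,-0.1,0,0,0,0,0,0,-0.14,0,0,0,0,0,0,-0.17,0,0,0,0,0,0,-0.185,0,0,0,0,0,0,-0.195,0,0,0,0,0,0,-0.195,0,0,0,0,0,0],
)

```text
clock: 26.6
tcp_pos: [0.5638, 0.008, 0.0101]
orientation: [-0.001, 0.019, 1.0, 0.0]
wrist_force: [-1.2, -0.1, 1.3]
finger_gap: -0.0005
grip_force: 0.8
```

jog_arm(
  motion=[-0.01,0,0,0,0,0,0,-0.02,0,0,0,0,0,0,-0.03,0,0,0,0,0,0,-0.03,0,0,0,0,0,0],
)

```text
clock: 27.1
tcp_pos: [0.5643, 0.008, 0.0096]
orientation: [-0.005, 0.019, 1.0, -0.0]
wrist_force: [-15.2, 0.1, 10.9]
finger_gap: -0.0004
grip_force: 7.6
```

jog_arm(
  motion=[0.06,0,0,0,0,0,0,0.12,0,0,0,0,0,0,0.12,0,-0.25,0,0,0,0,0.05,0,-0.5,0,0,0,0,0.05,0,-0.8,0,0,0,0,0.05,0,-0.9,0,0,0,0,0.05,0,-0.9,0,0,0,0],
)

```text
clock: 27.98
tcp_pos: [0.5619, 0.008, 0.1924]
orientation: [0.003, 0.019, 1.0, -0.0]
wrist_force: [0.1, -0.1, -0.0]
finger_gap: -0.0001
grip_force: 0.0
```

```bash
python3 - <<'E'
from h import *
w=get_calibration("wrist"); im=read_camera("wrist"); np.savez("w5.npz",**w)
cv2.imwrite("pics/w5.png",cv2.resize(cv2.cvtColor(im,cv2.COLOR_RGB2BGR)[60:360,110:510],None,fx=2,fy=2,interpolation=cv2.INTER_CUBIC))
s=env.get_state(); print(s["clock"],s["tcp_pos"],s["orientation"],s["wrist_force"])
E
```

```text
28.025 [0.56075378 0.0080876  0.1904717 ] [ 8.71228240e-04  1.93892159e-02  9.99811632e-01 -1.62430192e-05] [ 0.00217249 -0.48497062 -0.26016277]
```

View pics/w5.png

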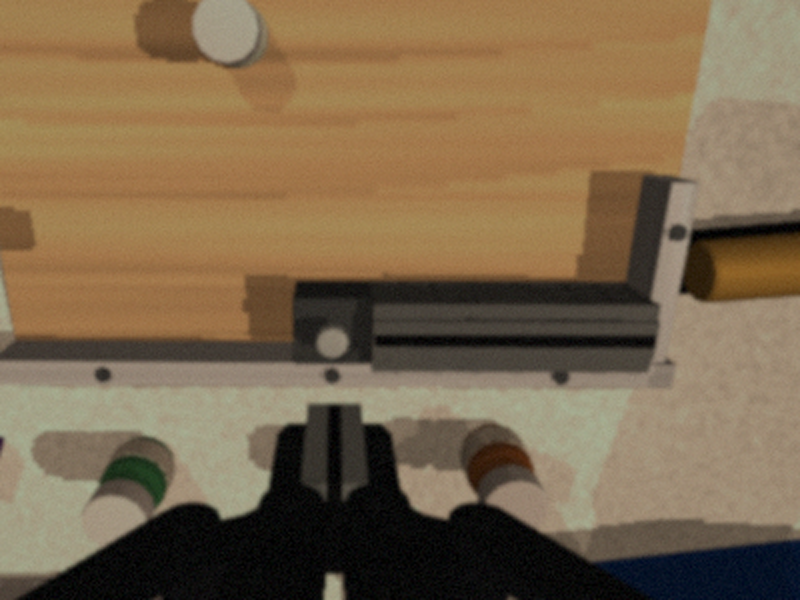

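The weight (columns 295–372) and the wagon body (372–657) sit end to end, flush with the fence and up against the stop. The near edges of both line up at about row 283. The small jar and tank wagon haven't moved, and the arm is clear, so I'm handing in.

```bash
python3 -c "
from workcell import env
print(env.hand_in())"
```

```text
the job is handed in; nothing more can be done
None
```

The job is handed in: the last wrist picture shows the wagon body flush in the jig corner and the weight flush on the fence against its free end; I saw no sign that the jars, tank wagon or file were touched, but the red jar and the file were not in clear view in that picture.

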